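# Hang the shutter on the casting form and hold it against the seal

### The job

Take the hook-topped metal shutter out of the dowel rack, hang its folded top edge over the steel bar at the front of the casting form so that it drops in between the two cheeks, and let go of it. Then press its lower edge against the rubber seal with the closed fingers, with a steady force of about 10 N that squeezes the seal roughly half way but not flat, and finish while still pressing, so that I can put in the two thumb screws. Leave the other two boards, the mould and the wax figure as they are.

Things in the scene. Friction and masses are not known exactly. Their poses are not given: they have to be found in the camera images.
- form: Casting form fixed to the bench, open at front and top: base 132 x 196 x 12 mm; two wooden cheeks (x from -66 to +60 mm, inner faces at y = -72 and +72, tops 132 mm above the bench); sill across the front (front face x = -41.5, top at 54 mm); a pink block inside, up to 59 mm high. Origin on the bench under its middle; -x is the open front, towards the robot; y along the bar; z up.
- form_bar (a point): Middle of the round steel bar, 12 mm thick, that spans the 144 mm between the cheeks at the front of the form; on its axis, 118 mm above the bench, at x = -40 mm of the form. Axes as the form's.
- seal (a joint): How far the black rubber bulb seal on the sill is squeezed in towards +x of the form, in m: 0 free, 0.009 squeezed flat. It behaves as a spring of 2 N per mm (5 mm = 10 N).
- seal_face (a point): Foremost line of the seal, at its middle: a bulb 16 mm thick and 134 mm long along y, its axis 25 mm above the bench; free, its front lies at x = -51.5 mm of the form, 10 mm proud of the sill. Moves with the seal.
- shutter: 0.3 kg upright aluminium sheet, 132 wide (y), 5 thick (x), 113 mm tall, top edge folded over to its own +x into a downward hook over the full width. Origin: middle of the lower edge, mid-thickness; z up. Starts upright in one of the rack slots, 12 mm above the bench. Hung, its x points as the form x (sheet before the bar, lip behind), lower edge 16 mm above the bench, sheet near the free seal.
- shutter_grip (a point): Middle of the black grip on the shutter's roof, an upright plate 10 mm thick (x), 60 wide (y), 40 tall, from 113 to 153 mm above the lower edge; this point is at x = 13.5, z = 133 mm of the shutter.
- shutter_hook (a point): Middle of the underside of the hook roof, at x = 13.5, z = 108 mm of the shutter; comes to lie on the bar, 6 mm above point form_bar. The hook gap between sheet and lip is 22 mm (x = 2.5 to 24.5), for the 12 mm bar; the lip is 4 mm thick, reaches down to z = 82 mm of the shutter and flares outward at its foot.
- shutter_low (a point): Where to press: the outer (front, -x) face of the shutter, at mid-width, 20 mm above its lower edge (just above the height of the seal when hung).
- rack: Wooden dowel rack fixed to the bench, base 170 x 124 x 12 mm, three slots 48 mm apart along its x; each slot is a 9 mm gap between pairs of upright dowels 8 mm thick, tops 60 mm above the bench. Boards stand on the base, parallel to the rack's y. Origin on the bench under its middle.
- board_a: Bystander: plain plywood board 130 x 92 x 6 mm, no hook, upright in the rack; origin at the middle of its lower edge.
- board_b: Bystander: plain aluminium plate 116 x 74 x 5 mm, no hook, upright in the rack; origin at the middle of its lower edge.
- mould: Bystander: milky mould half, 69 x 94 x 43 mm, lying on the bench in front of the form; origin under its middle.
- figure: Bystander: wax figure 20 mm wide, 40 mm tall, standing on the bench behind the rack; origin under its middle.

How it is judged:
By the outcome, as a careful person would: the job done as asked, in the order asked, and still so for the second after the job is handed in, while the arm keeps its last pose, push and grip.
It also fails if it takes over 53 s, if anything falls off the work surface, if the arm or the gripper's body presses on something with over 40 N, if the wrist force passes 120 N, or if a joint passes its speed limit or range.

### The arm

A 6-joint arm with a two-finger parallel gripper is mounted at the origin on a cart in front of the work surface, level with it; the furniture and walls round the work are solid. World frame = base frame: x ahead of the robot, y to its left, z up, the work surface at z = 0. Lengths are in mm, angles in degrees, forces in N, time in s.
With the tool pointing down it reaches from about 350 to 850 mm from the base axis. Payload 8.1 kg.
Tool frame: the origin (TCP) lies between the finger pads; the fingertips stand 22 mm ahead of it and the grasp point (between the pads) lies 3 mm ahead of it; z points along the fingers, y is the line along which they close (so a half turn about z gives the same grasp; the last joint's range is limited). The gripper opens to 85 mm and grips with 20 to 120 N. Pads are 22 mm wide; open, the fingers measure 114 mm over their backs; the gripper's body (76 mm by 85 mm) begins 54 mm behind the grasp point. The pads swing forward as they close: fully open they stand 13 mm farther back than shut.
Start: joints at [-70.382, 7.471, 85.268, -0, 87.261, -4.893], TCP at [248.942, -545.924, 253.292] pointing down, gripper open.
Joint ranges: [-169.43, 169.43], [-51.17, 129.36], [1.28, 143.12], [-76.62, 256.62], [0, 156.53], [-152.29, 152.29]. Speed limits (degrees/s): [136.94, 136.94, 159.86, 180, 180, 180].

### API

Orientations are given as [roll, pitch, yaw] about the fixed x, y, z axes, in that order (R = Rz(yaw) Ry(pitch) Rx(roll)).
In Python, from bench import r, vision gives the robot as it stands.
- The arm moves only by the tool step_arm, never from a script. Its argument "targets" is a list that holds one entry, the list of rows, each a list of 6 numbers: the shift along the world's x, y, z in mm, then the turn, a rotation vector about the world's x, y, z in rad. In form: [[[x, y, z, rx, ry, rz], ...]]. A call has 1 to 12 rows; each row is the pose to reach, as a shift and turn from the pose commanded when the call began; what a row does not reach only later rows make up. A row lasts 1/12 s, in which the tool goes at most 41.7 mm and 7.16 degrees, less where a joint would pass 70% of its speed; a pose out of reach is approached as far as the arm can. A call with a gripper value outside its range is refused whole. "fingers" is the gripper's target within -1 to 1 (shut at 1, half-way at 0, fully open at -1), set as the call begins (left out, the last holds). The fingers move at their own pace and stop on an object; "newtons" is the grip in N (left out, the last holds). Time passes only in rows, so rows that repeat a pose let the fingers close. It gives the time, the measured TCP pose, the force, the opening and the grip force at its end, in the units of the state.
- r.sense(): the state, without advancing time (a new reading comes with each control period).
- vision.snapshot(name): name is "side" or "top" or "wrist"; returns a dict with "img" (480x640x3 uint8, blue, green, red), "mtx" (3x3 intrinsics, pixels), "eye" and "attitude" of the camera in the world. Camera axes: x right, y up, looking along -z (the intrinsics and any distortion apply to the point x, -y, -z); pixel columns grow to the right and rows downward; lengths in mm; the calibration is good to about 2 mm. The wrist camera is an equidistant fisheye: a pixel r from the principal point sees the ray r / f radians off the axis. A picture is of the moment at which its call begins. There is no depth.
- r.hand_in(): hands the job in; it is judged then, once.
The state is a dict: "time": time; "joint_pos": joint angles; "qd": joint speeds; "joint_efforts": joint torques, N m; "tool_pos": TCP position; "tcp_rot": TCP orientation; "ft_force": force on the tool from outside, world axes, zero at the start; "wrist_torque": the same for the moment, N m; "finger_gap": finger opening in mm; "grip_force": force on a finger pad.
Only numpy, scipy, OpenCV 4.12 (cv2) and the standard library are available. Lean on these libraries where they do the work, as an engineer would, in place of code of your own. Each camera call takes 0.05 s, during which the arm holds its last target. There are 200 camera calls.

## Working session

There is one attempt and no reset: what is moved stays moved. The work goes in short steps, Python scripts to look and compute and a tool call to move; the robot and the scene stay as the last step left them, time stands still between calls to the robot, and variables do not carry over. Pictures are saved under pics/ and viewed, at most 10 in all, crops included, and the job is handed in when it is done.

Besides the shell and the picture viewer there is one more tool, called after "Request:" by a JSON object that holds its "name" and its "arguments", one argument or row to a line. step_arm: Moves the arm, as the interface text tells. Its arguments: {"type":"object","properties":{"targets":{"type":"array"},"fingers":{"type":"number"},"newtons":{"type":"number"}},"required":["targets"]}

```bash
mkdir -p pics; ls
python3 - <<'E'
from bench import r, vision
import cv2
s=r.sense(); print(s)
for n in ("side","top"):
    d=vision.snapshot(n); cv2.imwrite(f"pics/{n}0.png",d["img"]); print(n,d["mtx"],d["eye"],d["attitude"],[k for k in d])
E
```

```text
pics
{'time': 0.0, 'joint_pos': array([-7.03819542e+01,  7.51619581e+00,  8.53283050e+01,  7.81001899e-04,
        8.72614271e+01, -4.89296668e+00]), 'qd': array([ 0.06436221, -0.00042286, -0.07862861,  0.09972191, -0.0147567 ,
        0.01921347]), 'joint_efforts': array([-4.28519168e-03, -5.69410729e+01, -5.00549805e+01, -4.15692548e-04,
        1.49522029e-02,  2.70142164e-05]), 'tool_pos': array([ 248.77748667, -545.44354589,  252.24238961]), 'tcp_rot': array([-1.79894525e+02, -9.81227460e-03,  2.45109654e+01]), 'ft_force': array([-0.37971888, -0.07959054, -0.06513825]), 'wrist_torque': array([ 0.04021891, -0.03478807,  0.04694785]), 'grip_force': 0.0, 'finger_gap': 85.74438711721241}
side [[605.8512624    0.         321.20736644]
 [  0.         605.8512624  248.41698693]
 [  0.           0.           1.        ]] [354.17531196 529.66092627 860.54780975] [  35.2043147    -0.38855278 -157.66698463] ['img', 'mtx', 'eye', 'attitude']
top [[510.44423923   0.         306.25634706]
 [  0.         510.44423923 237.46371538]
 [  0.           0.           1.        ]] [ 366.74347216   32.44528486 1003.50960603] [ 10.9515117    1.03754989 -90.41813226] ['img', 'mtx', 'eye', 'attitude']
```

View pics/side0.png

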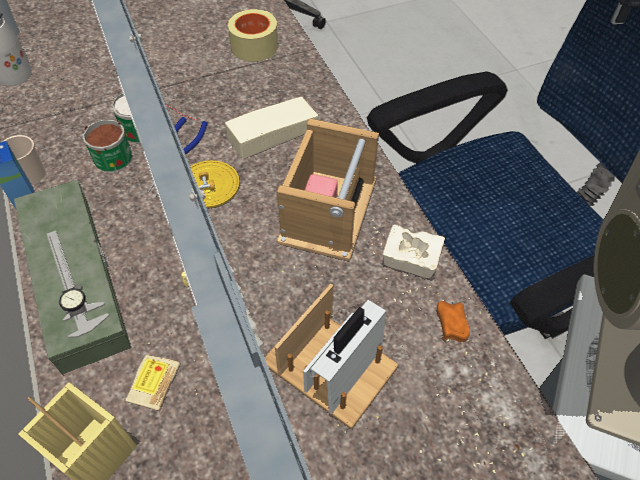

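View pics/top0.png

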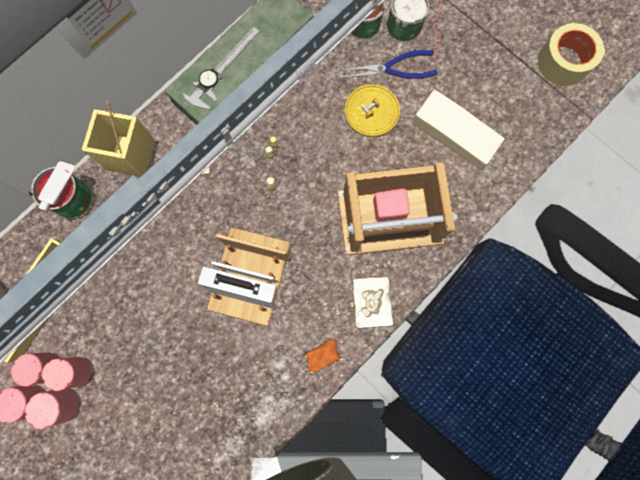

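The side view shows the form around (325,190) and the shutter in the front slot of the rack around (345,345). The top view shows the form at (397,205) and the shutter grip at (237,283). I'll enlarge both.

```bash
cat > h.py <<'E'
import numpy as np, cv2
from scipy.spatial.transform import Rotation as R
def proj(d,P):
    P=np.atleast_2d(P)
    M=R.from_euler('xyz',d['attitude'],degrees=True).as_matrix()
    c=(P-np.array(d['eye']))@M
    K=d['mtx']; return np.c_[K[0,2]+K[0,0]*c[:,0]/-c[:,2], K[1,2]+K[1,1]*-c[:,1]/-c[:,2]]
def ray(d,uv):
    M=R.from_euler('xyz',d['attitude'],degrees=True).as_matrix();K=d['mtx']
    return M@np.array([(uv[0]-K[0,2])/K[0,0],-(uv[1]-K[1,2])/K[1,1],-1])
def at_z(d,uv,z):
    v=ray(d,uv);e=np.array(d['eye']);return e+v*(z-e[2])/v[2]
def place(p,pts):  # p=x,y,yaw(deg)
    return R.from_euler('z',p[2],degrees=True).apply(np.atleast_2d(pts))+[p[0],p[1],0]
E
python3 - <<'E'
import cv2
a=cv2.imread('pics/top0.png'); b=cv2.imread('pics/side0.png')
t=cv2.resize(a[155:335,190:460],None,fx=2.95,fy=2.95,interpolation=cv2.INTER_CUBIC); cv2.imwrite('pics/t1.png',t)
l=cv2.resize(b[110:265,270:400],None,fx=3,fy=3,interpolation=cv2.INTER_CUBIC)
q=cv2.resize(b[280:435,262:402],None,fx=2.9,fy=2.9,interpolation=cv2.INTER_CUBIC)
l=l[:449];q=q[:449]
import numpy as np
cv2.imwrite('pics/s1.png',np.hstack([l,q])); print(l.shape,q.shape,t.shape)
E
```

```text
(449, 390, 3) (449, 406, 3) (531, 796, 3)
```

View pics/t1.png

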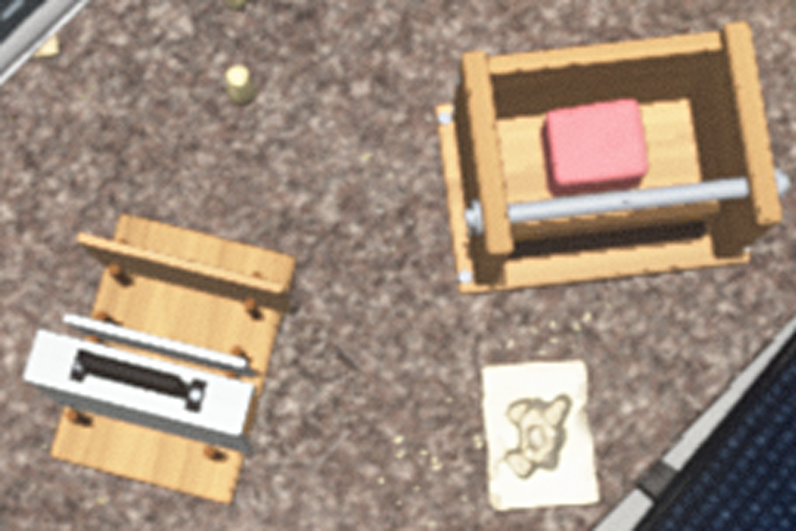

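View pics/s1.png

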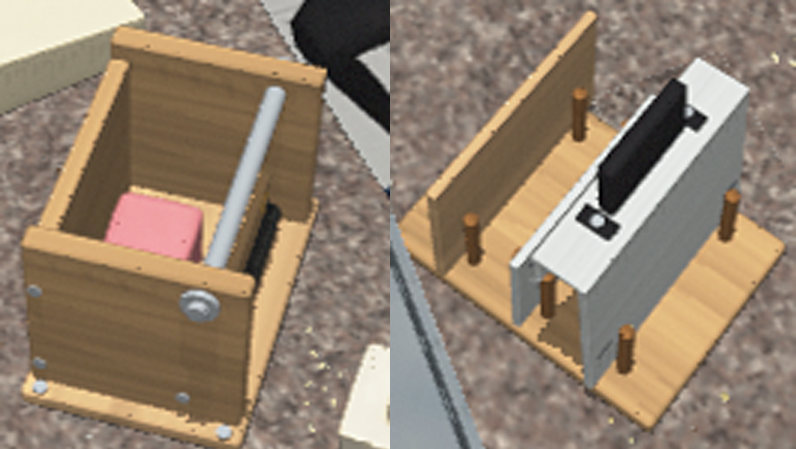

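```bash
cat > fit.py <<'E'
from h import *
from bench import vision
from scipy.optimize import least_squares
T=vision.snapshot('top'); S=vision.snapshot('side')
t=lambda x,y:(x/2.95+190-.3,y/2.95+155-.3)
l=lambda x,y:(x/3+270-.3,y/3+110-.3)
q=lambda x,y:((x-390)/2.9+262-.3,y/2.9+280-.3)
def fit(obs,p0):
    f=lambda p:np.concatenate([(proj(d,place(p,P))[0]-uv) for d,P,uv in obs])
    o=least_squares(f,p0,loss='soft_l1'); print(np.round(o.x,2)); print(np.round(f(o.x).reshape(-1,2),1).tolist()); return o.x
sh=[(T,(28.5,66,125),t(45,333)),(T,(28.5,-66,125),t(255,380)),(T,(-2.5,66,125),t(25,380)),(T,(-2.5,-66,125),t(248,433)),
 (S,(-2.5,66,125),q(585,293)),(S,(-2.5,-66,125),q(749,92)),(S,(28.5,-66,125),q(697,58)),(S,(8.5,30,165),q(600,170)),(S,(18.5,-30,165),q(683,80))]
fm=[(T,(-40,72,118),t(510,212)),(T,(-40,-72,118),t(748,189)),(T,(-66,98,12),t(460,293)),(T,(-66,-98,12),t(748,262)),(T,(-66,72,132),t(512,247)),
 (S,(-40,-72,118),l(275,92)),(S,(-66,98,12),l(243,437)),(S,(66,98,12),l(25,393)),(S,(-66,-72,132),l(320,85))]
a=fit(sh,[480,180,-10]); b=fit(fm,[600,-130,5])
print(place(a,[[13.5,0,145]]),place(b,[[-40,0,118],[-51.5,0,25]]))
E
python3 fit.py
```

```text
[443.97 171.39 -14.81]
[[-2.3, -1.7], [-0.4, 1.1], [-0.6, -0.4], [-2.7, 0.6], [0.2, -0.7], [0.4, -2.6], [0.0, -2.5], [5.6, 2.9], [-2.3, -2.9]]
[ 601.79 -117.76    6.63]
[[-1.0, 1.7], [-1.0, -0.6], [-0.0, -0.1], [1.2, -1.9], [1.2, 2.7], [0.6, -0.1], [-1.1, 1.8], [-2.4, -0.9], [1.0, -0.7]]
[[457.02399658 167.93712914 145.        ]] [[ 562.05562176 -122.37317192  118.        ]
 [ 550.63241412 -123.6999451    25.        ]]
```

The crops show the hook's folded side facing away from the robot, towards the other boards. The grip's top runs from (75,350) to (205,395) in t1, and the bar's inner ends are at (510,212) and (748,189). Next I'll check the overhead beam, the mould and the fits.

```bash
cat >> fit.py <<'E'
def plane(d,a,b): n=np.cross(ray(d,a),ray(d,b)); n/=np.linalg.norm(n); return n,n@np.array(d['eye'])
n1,c1=plane(T,(0,347),(386,0)); n2,c2=plane(S,(127,0),(312,480))
for y in (400,200,0,-200):
    x,z=np.linalg.solve([[n1[0],n1[2]],[n2[0],n2[2]]],[c1-n1[1]*y,c2-n2[1]*y]); print('beam y',y,'x',round(x),'z',round(z))
for c in ((483,367),(585,361),(598,502),(492,508)): print('mould top',at_z(T,t(*c),43).round())
for c in ((390,236),(444,240),(437,275),(386,267)): print('mould side',at_z(S,c,43).round())
sh2=sh[:7]; a=fit(sh2,a)
# top-view grip ends z165
print('grip ends T',at_z(T,t(78,362),165),at_z(T,t(198,390),165),'S',at_z(S,q(683,85),165),at_z(S,q(600,172),165)); print('model',place(a,[[13.5,30,165],[13.5,-30,165],[13.5,0,150]]))
E
python3 fit.py | tail -20
```

```text
[[457.02399658 167.93712914 145.        ]] [[ 562.05562176 -122.37317192  118.        ]
 [ 550.63241412 -123.6999451    25.        ]]
beam y 400 x 412 z 305
beam y 200 x 608 z 295
beam y 0 x 804 z 286
beam y -200 x 1000 z 277
mould top [472. -40.  43.]
mould top [ 475. -105.   43.]
mould top [ 386. -110.   43.]
mould top [383. -43.  43.]
mould side [471. -74.  43.]
mould side [ 385. -101.   43.]
mould side [377. -29.  43.]
mould side [457. -12.  43.]
[443.85 171.22 -14.37]
[[-2.4, -1.4], [-0.3, 0.8], [-0.6, -0.0], [-2.5, 0.4], [0.7, -0.5], [0.3, -2.8], [-0.3, -2.7]]
grip ends T [463.45042503 195.98689979 165.        ] [447.1465205  128.41260875 165.        ] S [448.94424916 143.0451304  165.        ] [467.58893955 197.99296789 165.        ]
model [[464.37279402 196.92989753 165.        ]
 [449.4808898  138.80734434 165.        ]
 [456.92684191 167.86862094 150.        ]]
```

Measured positions:
- **Beam:** about z 300, running along x+y ≈ 810, so it's clear of the work.
- **Mould:** its far edge is at x ≈ 474.
- **Grip:** centre at about (457,168), yaw about -14.5°.

I'll move above it now.

Request:
{"name": "step_arm", "arguments": {
  "targets": [
    [[9,30,0,0,0,0.04],[26,90,3,0,0,0.11],[26,90,3,0,0,0.11],[35,120,4,0,0,0.15],[43,150,5,0,0,0.19],[52,180,6,0,0,0.22],[61,210,6,0,0,0.26],[70,240,7,0,0,0.3],[79,270,7,0,0,0.34],[87,300,7,0,0,0.37],[96,330,7,0,0,0.41],[105,360,7,0,0,0.45]]
  ],
  "fingers": -1
}}

```text
time: 1.3
tool_pos: [354.0, -184.5, 260.4]
tcp_rot: [180.0, -0.0, 50.4]
ft_force: [1.2, 0.5, 1.0]
finger_gap: 85.3
grip_force: 0.0
```

Request:
{"name": "step_arm", "arguments": {
  "targets": [
    [[9,30,0,0,0,0.04],[17,60,0,0,0,0.08],[26,90,0,0,0,0.11],[35,120,0,0,0,0.15],[43,150,0,0,0,0.19],[52,180,0,0,0,0.22],[61,210,0,0,0,0.26],[70,240,0,0,0,0.3],[79,270,0,0,0,0.34],[87,300,0,0,0,0.37],[97,335,0,0,0,0.42],[103,354,0,0,0,0.44]]
  ]
}}

```text
time: 2.3
tool_pos: [457.2, 171.2, 260.3]
tcp_rot: [180.0, -0.1, 75.7]
ft_force: [0.6, -1.7, 0.5]
finger_gap: 85.5
grip_force: 0.0
```

Run:
```python
from bench import r, vision
import cv2
s=r.sense(); print(s['time'],s['joint_pos'].round(1),s['tool_pos'],s['tcp_rot'],s['ft_force'])
d=vision.snapshot('wrist'); cv2.imwrite("pics/w0.png",d["img"]); print(d["mtx"],d["eye"],d["attitude"])
```

```text
2.3 [ 1.45e+01 -1.03e+01  1.02e+02  1.00e-01  8.82e+01  2.87e+01] [457.16246096 171.21753504 260.28551891] [ 1.79996556e+02 -6.75302777e-02  7.57450961e+01] [ 0.56337941 -1.73809518  0.51225335]
[[371.64829954   0.         323.12554458]
 [  0.         371.64829954 242.25181984]
 [  0.           0.           1.        ]] [474.48514292 237.73779393 381.4015502 ] [-15.6921128    0.03734969 -14.27208642]
```

View pics/w0.png

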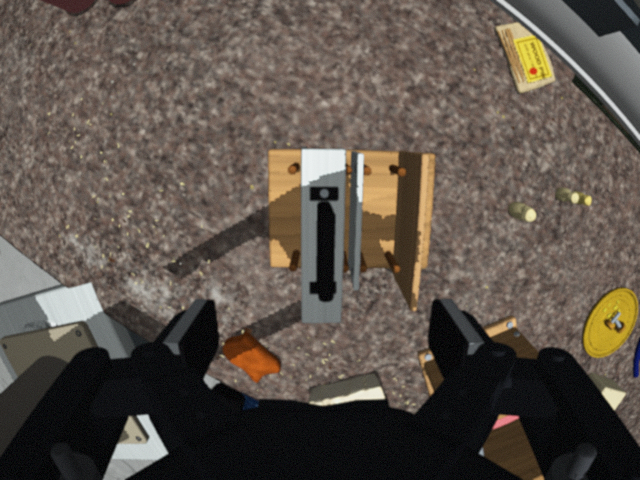

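The wrist view shows the grip's top plate running from (325,203) to (326,300), between the open fingers at columns 200 and 450. I'll refine its position from that.

```bash
cat >> h.py <<'E'
def fat_z(d,uv,z):
    M=R.from_euler('xyz',d['attitude'],degrees=True).as_matrix();K=d['mtx']
    a=np.array([uv[0]-K[0,2],uv[1]-K[1,2]])/K[0,0];th=np.linalg.norm(a);u=a/th
    v=M@np.array([np.sin(th)*u[0],-np.sin(th)*u[1],-np.cos(th)]);e=np.array(d['eye']);return e+v*(z-e[2])/v[2]
E
python3 - <<'E'
from h import *
K=np.array([[371.648,0,323.1255],[0,371.648,242.252],[0,0,1]])
d=dict(mtx=K,eye=[474.485,237.738,381.40],attitude=[-15.692,.0373,-14.272])
for uv,z in (((325,203),165),((326,298),165),((304,149),125),((345,149),125),((302,323),125),((340,323),125)): print(uv,fat_z(d,uv,z).round(1))
from fit import place
E
```

```text
(325, 203) [466.4 201.9 165. ]
(326, 298) [452.  142.7 165. ]
(304, 149) [460.2 235.3 125. ]
(345, 149) [487.4 228.5 125. ]
(302, 323) [424.6 108.8 125. ]
(340, 323) [453.2 101.6 125. ]
[443.97 171.39 -14.81]
[[-2.3, -1.7], [-0.4, 1.1], [-0.6, -0.4], [-2.7, 0.6], [0.2, -0.7], [0.4, -2.6], [0.0, -2.5], [5.6, 2.9], [-2.3, -2.9]]
[ 601.79 -117.76    6.63]
[[-1.0, 1.7], [-1.0, -0.6], [-0.0, -0.1], [1.2, -1.9], [1.2, 2.7], [0.6, -0.1], [-1.1, 1.8], [-2.4, -0.9], [1.0, -0.7]]
[[457.02399658 167.93712914 145.        ]] [[ 562.05562176 -122.37317192  118.        ]
 [ 550.63241412 -123.6999451    25.        ]]
beam y 400 x 412 z 305
beam y 200 x 608 z 295
beam y 0 x 804 z 286
beam y -200 x 1000 z 277
mould top [472. -40.  43.]
mould top [ 475. -105.   43.]
mould top [ 386. -110.   43.]
mould top [383. -43.  43.]
mould side [471. -74.  43.]
mould side [ 385. -101.   43.]
mould side [377. -29.  43.]
mould side [457. -12.  43.]
[443.85 171.22 -14.37]
[[-2.4, -1.4], [-0.3, 0.8], [-0.6, -0.0], [-2.5, 0.4], [0.7, -0.5], [0.3, -2.8], [-0.3, -2.7]]
grip ends T [463.45042503 195.98689979 165.        ] [447.1465205  128.41260875 165.        ] S [448.94424916 143.0451304  165.        ] [467.58893955 197.99296789 165.        ]
model [[464.37279402 196.92989753 165.        ]
 [449.4808898  138.80734434 165.        ]
 [456.92684191 167.86862094 150.        ]]
```

Request:
{"name": "step_arm", "arguments": {
  "targets": [
    [[1,1,-20,0,0,0],[1,1,-45,0,0,0],[1,1,-70,0,0,0],[1,1,-90,0,0,0],[1,1,-102,0,0,0],[1,1,-107,0,0,0],[1,1,-107,0,0,0]]
  ]
}}

```text
time: 3.03
tool_pos: [457.3, 168.3, 152.4]
tcp_rot: [-179.9, 0.1, 75.4]
ft_force: [-0.1, 0.8, 0.7]
finger_gap: 85.1
grip_force: 0.0
```

Request:
{"name": "step_arm", "arguments": {
  "targets": [
    [[0,0,0,0,0,0],[0,0,0,0,0,0],[0,0,0,0,0,0],[0,0,0,0,0,0],[0,0,0,0,0,0],[0,0,0,0,0,0],[0,0,0,0,0,0],[0,0,0,0,0,0],[0,0,0,0,0,0],[0,0,0,0,0,0]]
  ],
  "fingers": 1,
  "newtons": 60
}}

```text
time: 3.87
tool_pos: [456.8, 169.6, 154.0]
tcp_rot: [-179.8, -0.0, 75.5]
ft_force: [-7.9, 1.5, 11.7]
finger_gap: 9.0
grip_force: 58.5
```

Request:
{"name": "step_arm", "arguments": {
  "targets": [
    [[0,0,3,0,0,0],[0,0,10,0,0,0],[0,0,20,0,0,0],[0,0,32,0,0,0],[0,0,45,0,0,0],[0,0,60,0,0,0],[0,0,77,0,0,0],[0,0,95,0,0,0],[0,0,112,0,0,0],[0,0,125,0,0,0],[0,0,133,0,0,0],[0,0,135,0,0,0]]
  ]
}}

```text
time: 4.87
tool_pos: [459.1, 169.2, 291.0]
tcp_rot: [179.8, -0.1, 75.5]
ft_force: [0.1, 0.3, -3.3]
finger_gap: 9.0
grip_force: 59.1
```

Run:
```python
from bench import r, vision
import cv2
s=r.sense(); print(s['time'],s['joint_pos'].round(1),s['tool_pos'],s['tcp_rot'],s['ft_force'],s['wrist_torque'])
d=vision.snapshot('wrist'); e=vision.snapshot('side'); cv2.imwrite("pics/w1.png",cv2.resize(cv2.hconcat([d["img"],e["img"]]),(800,300),interpolation=cv2.INTER_AREA)); print(d["eye"],d["attitude"])
cv2.imwrite("pics/w1f.png",d["img"]);cv2.imwrite("pics/s1f.png",e["img"])
```

```text
4.8667 [ 14.2 -10.9  99.4  -0.   91.3  28.7] [459.10553441 169.19932788 291.00930747] [ 1.79773766e+02 -1.06125862e-01  7.54984194e+01] [ 0.13521203  0.2935237  -3.26581025] [ 0.03134464 -0.00801721  0.00834646]
[476.24967867 235.69023363 412.15665938] [-15.65444977  -0.1836823  -14.52047992]
```

View pics/w1.png

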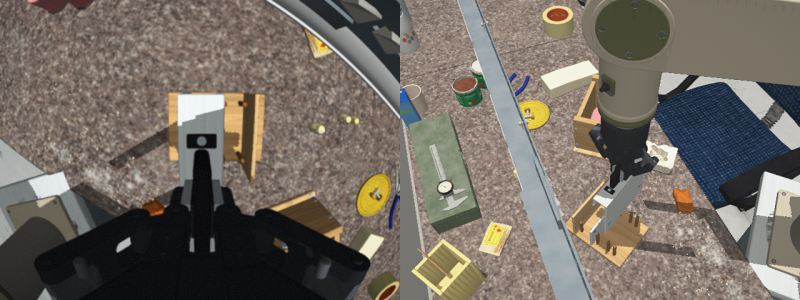

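Run:
```python
from h import *
im=cv2.imread('pics/w1f.png')
K=np.array([[371.648,0,323.1255],[0,371.648,242.252],[0,0,1]])
d=dict(mtx=K,eye=[476.25,235.69,412.157],attitude=[-15.654,-.1837,-14.520])
tcp=np.array([459.1,169.2,291.0]); a=np.radians(-14.5)
for uv in ((288,152),(358,152),(323,152),(323,156),(323,236)):
    z=291-3-150+125 if uv[1]<200 else 291-3-150+165
    p=fat_z(d,uv,z)-tcp; print(uv,(p[0]*np.cos(a)+p[1]*np.sin(a)).round(1),(-p[0]*np.sin(a)+p[1]*np.cos(a)).round(1))
c=cv2.resize(im[120:270,250:400],None,fx=3.5,fy=3.5,interpolation=cv2.INTER_CUBIC)
t=cv2.imread('pics/top0.png')
t=cv2.resize(t[160:260,335:460],(0,0),fx=5.25,fy=5.25,interpolation=cv2.INTER_CUBIC)
t=cv2.resize(t[:525],None,fx=.41,fy=.41) if 0 else t
cv2.imwrite('pics/c2.png',c)
```

```text
(288, 152) -13.6 64.2
(358, 152) 14.3 64.2
(323, 152) 0.4 64.1
(323, 156) 0.4 62.5
(323, 236) 0.3 40.0
```

View pics/c2.png

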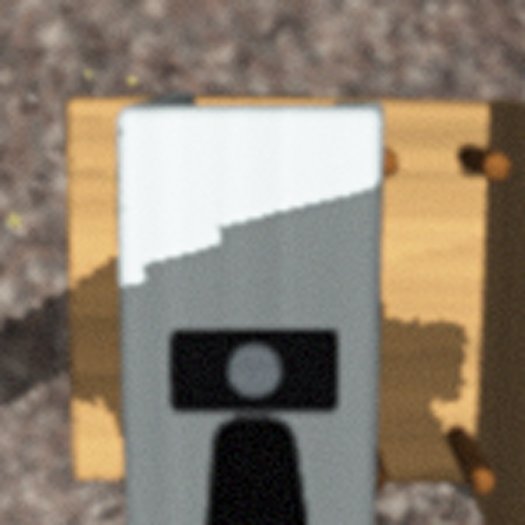

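The shutter sits in the hand centred to about 1 mm; its far roof edge is at row 150, columns 284–359. I'll carry it to hover over the bar.

Request:
{"name": "step_arm", "arguments": {
  "targets": [
    [[2,-6,2,0,0,0.01],[8,-22,5,0,0,0.03],[17,-48,8,0,0,0.06],[28,-80,8,0,0,0.1],[40,-115,8,0,0,0.15],[53,-150,8,0,0,0.19],[65,-186,8,0,0,0.24],[78,-221,8,0,0,0.28],[88,-251,8,0,0,0.32],[96,-274,8,0,0,0.35],[101,-288,8,0,0,0.365],[102,-291,8,0,0,0.368]]
  ]
}}

```text
time: 5.97
tool_pos: [559.6, -125.1, 294.4]
tcp_rot: [-179.8, -0.0, 96.5]
ft_force: [0.8, 0.1, -3.1]
finger_gap: 9.0
grip_force: 59.1
```

Request:
{"name": "step_arm", "arguments": {
  "targets": [
    [[0,0,0,0,0,0],[0,0,0,0,0,0],[0,0,0,0,0,0],[0,0,0,0,0,0]]
  ]
}}

```text
time: 6.3
tool_pos: [559.7, -120.8, 296.3]
tcp_rot: [-180.0, -0.0, 96.7]
ft_force: [0.1, 0.1, -2.0]
finger_gap: 9.2
grip_force: 59.1
```

Run:
```python
from bench import r, vision
import cv2, numpy as np
s=r.sense(); print(s['time'],s['joint_pos'].round(1),s['tool_pos'],s['tcp_rot'],s['ft_force'],s['wrist_torque'])
d=vision.snapshot('wrist'); e=vision.snapshot('top'); f=vision.snapshot('side')
print(d["eye"],d["attitude"])
cv2.imwrite("pics/w2f.png",d["img"]);cv2.imwrite("pics/s2f.png",f["img"]);cv2.imwrite("pics/t2f.png",e["img"])
a=cv2.resize(d['img'][100:350,200:460],None,fx=2,fy=2)
b=cv2.resize(f['img'][90:270,260:400],(389,500))[:,:280]
cv2.imwrite('pics/m2.png',np.hstack([a,b]))
```

```text
6.3 [-17.3   2.4  86.1   0.   91.4 -24. ] [ 559.74555261 -120.84939099  296.25311071] [-1.79992520e+02 -1.58278274e-02  9.66575270e+01] [ 0.10144107  0.13454132 -2.04936416] [ 0.00371847 -0.0447412  -0.0383165 ]
[552.26061467 -52.57518151 417.28518214] [-15.7288112    0.05824498   6.63879316]
```

View pics/m2.png

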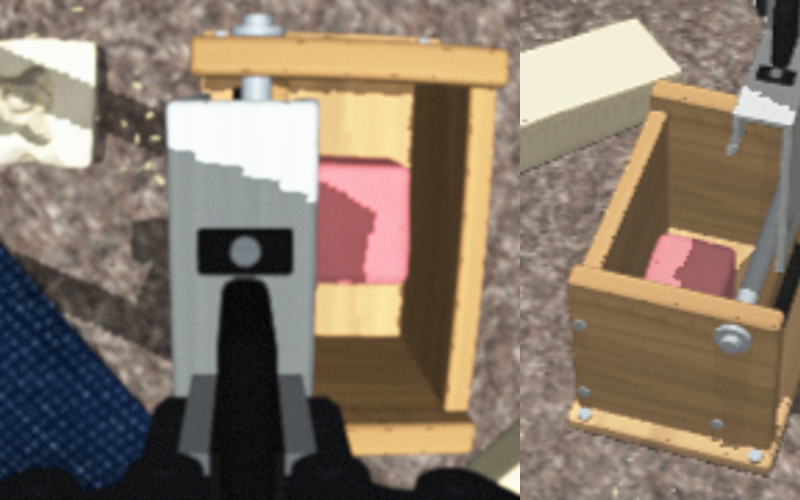

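The wrist crop shows the bar stub at (258,88) beyond the roof's end and the near cheek's inner top edge from (194,75) to (490,86). The roof spans columns 167–318 at row 100. I'll compute the offsets in the shutter frame.

Run:
```python
from h import *
K=np.array([[371.648,0,323.1255],[0,371.648,242.252],[0,0,1]])
d=dict(mtx=K,eye=[552.26,-52.575,417.285],attitude=[-15.729,.0582,6.639])
tcp=np.array([559.75,-120.85,296.25]); a=np.radians(6.64)
def loc(n,uv,z,t):
    p=fat_z(d,(200+uv[0]/2-.25,100+uv[1]/2-.25),z)
    q=p-tcp; print(n,(q[0]*np.cos(a)+q[1]*np.sin(a)).round(1),(-q[0]*np.sin(a)+q[1]*np.cos(a)).round(1),p.round(1),t)
loc('roofL',(167,100),268,'-16,66');loc('roofR',(318,100),268,'15,66')
loc('bar',(258,90),124,'-> 2,? '); loc('bar left edge',(243,90),118,'');loc('bar right',(272,92),118,'')
loc('bar tip out',(258,22),118,'')
loc('cheek in front',(194,75),132,'x-26+2,72');loc('cheek in rear',(490,86),132,'x,72');loc('ch out',(192,38),132,'y>72');loc('ch out rear',(507,50),132,'')
loc('far cheek(-y) inner',(335,421),132,'-72');loc('far back',(470,412),132,'-72')
```

```text
roofL -15.6 65.0 [536.7 -58.1 268. ] -16,66
roofR 14.5 65.0 [566.7 -54.6 268. ] 15,66
bar 4.5 65.1 [556.7 -55.6 124. ] -> 2,? 
bar left edge -1.3 65.0 [550.9 -56.4 118. ] 
bar right 10.2 64.3 [562.5 -55.8 118. ] 
bar tip out 4.6 92.5 [553.6 -28.5 118. ] 
cheek in front -19.8 71.1 [531.8 -52.5 132. ] x-26+2,72
cheek in rear 95.7 69.5 [646.8 -40.7 132. ] x,72
ch out -20.5 85.4 [529.5 -38.4 132. ] y>72
ch out rear 102.5 84.4 [651.8 -25.2 132. ] 
far cheek(-y) inner 37.9 -72.1 [ 605.7 -188.   132. ] -72
far back 97.8 -69.3 [ 664.9 -178.4  132. ] -72
```

The bar is about 4.5–6 mm ahead of the grip's centre, and y is centred. I'll shift +3 mm in x and descend.

Request:
{"name": "step_arm", "arguments": {
  "targets": [
    [[3,0,0,0,0,0],[3,0,-6,0,0,0],[3,0,-16,0,0,0],[3,0,-28,0,0,0],[3,0,-42,0,0,0],[3,0,-56,0,0,0],[3,0,-69,0,0,0],[3,0,-80,0,0,0],[3,0,-89,0,0,0],[3,0,-95,0,0,0],[3,0,-98,0,0,0],[3,0,-98,0,0,0]]
  ]
}}

```text
time: 7.45
tool_pos: [562.7, -121.9, 197.6]
tcp_rot: [-180.0, -0.0, 96.6]
ft_force: [0.1, 0.6, -3.6]
finger_gap: 8.9
grip_force: 59.0
```

Run:
```python
from bench import r, vision
import cv2, numpy as np
s=r.sense(); print(s['tool_pos'],s['tcp_rot'],s['ft_force'],s['wrist_torque'])
d=vision.snapshot('wrist'); f=vision.snapshot('side')
print(d["eye"],d["attitude"])
a=cv2.resize(d['img'][100:350,200:400],None,fx=2,fy=2)
b=cv2.resize(f['img'][110:250,290:400],(393,500))
cv2.imwrite('pics/m3.png',np.hstack([a,b]))
```

```text
[ 562.70853521 -121.86581396  197.59742899] [-1.79953164e+02 -2.15459293e-02  9.65867603e+01] [ 0.14930622  0.57277415 -3.60359569] [ 0.0192074  -0.03491392  0.04066964]
[555.3748358 -53.5802302 318.633658 ] [-15.72271955   0.09989701   6.56838843]
```

View pics/m3.png

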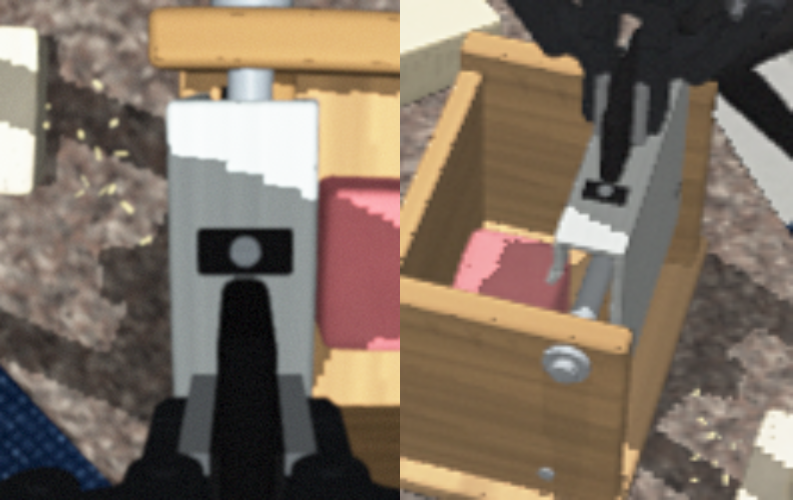

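The bar sits inside the hook gap, with the lip behind it and the sheet in front, about 2 mm from centre. Lowering onto it.

Request:
{"name": "step_arm", "arguments": {
  "targets": [
    [[0,0,-5,0,0,0],[0,0,-12,0,0,0],[0,0,-19,0,0,0],[0,0,-25,0,0,0],[0,0,-29,0,0,0],[0,0,-32,0,0,0],[0,0,-34,0,0,0],[0,0,-36,0,0,0],[0,0,-37,0,0,0],[0,0,-38,0,0,0],[0,0,-39,0,0,0],[0,0,-39,0,0,0]]
  ]
}}

```text
time: 8.55
tool_pos: [563.0, -121.9, 159.3]
tcp_rot: [180.0, 0.0, 96.6]
ft_force: [0.8, 0.3, -3.4]
finger_gap: 9.3
grip_force: 59.1
```

Request:
{"name": "step_arm", "arguments": {
  "targets": [
    [[0,0,-0.5,0,0,0],[0,0,-1,0,0,0],[0,0,-1.5,0,0,0],[0,0,-2,0,0,0],[0,0,-2,0,0,0]]
  ]
}}

```text
time: 8.97
tool_pos: [563.2, -122.0, 158.8]
tcp_rot: [180.0, 0.0, 96.6]
ft_force: [-5.4, 0.8, 7.6]
finger_gap: 9.0
grip_force: 60.5
```

It's resting on the bar, with Fz up to about +8 N. Releasing now, then rising straight up.

Request:
{"name": "step_arm", "arguments": {
  "targets": [
    [[0,0,1,0,0,0],[0,0,1,0,0,0],[0,0,1,0,0,0],[0,0,1,0,0,0],[0,0,1,0,0,0],[0,0,1,0,0,0],[0,0,1,0,0,0],[0,0,1,0,0,0]]
  ],
  "fingers": -1
}}

```text
time: 9.63
tool_pos: [562.9, -121.9, 158.2]
tcp_rot: [-180.0, -0.0, 96.6]
ft_force: [-1.0, 0.1, -0.2]
finger_gap: 85.6
grip_force: 0.0
```

Request:
{"name": "step_arm", "arguments": {
  "targets": [
    [[0,0,5,0,0,0],[0,0,15,0,0,0],[0,0,30,0,0,0],[0,0,50,0,0,0],[0,0,75,0,0,0],[0,0,100,0,0,0],[0,0,120,0,0,0],[0,0,130,0,0,0]]
  ]
}}

```text
time: 10.3
tool_pos: [564.1, -122.3, 293.1]
tcp_rot: [179.7, 0.1, 96.6]
ft_force: [0.1, -0.3, 1.1]
finger_gap: 85.5
grip_force: 0.0
```

Run:
```python
from bench import r, vision
import cv2, numpy as np
s=r.sense(); print(s['time'],s['tool_pos'],s['tcp_rot'],s['ft_force'],s['joint_pos'].round(1))
d=vision.snapshot('wrist'); f=vision.snapshot('side')
print(d["eye"],d["attitude"])
a=cv2.resize(d['img'][100:350,200:400],None,fx=2,fy=2)
b=cv2.resize(f['img'][110:250,290:400],(393,500))
cv2.imwrite('pics/m4.png',np.hstack([a,b]))
```

```text
10.3 [ 564.148443   -122.26677764  293.13519847] [1.79697317e+02 1.30408998e-01 9.65898331e+01] [ 0.05594015 -0.26177063  1.13139006] [-17.3   2.9  86.    0.   90.8 -23.9]
[556.05356105 -53.76459823 413.98454303] [-15.87773425  -0.25006023   6.57156152]
```

View pics/m4.png

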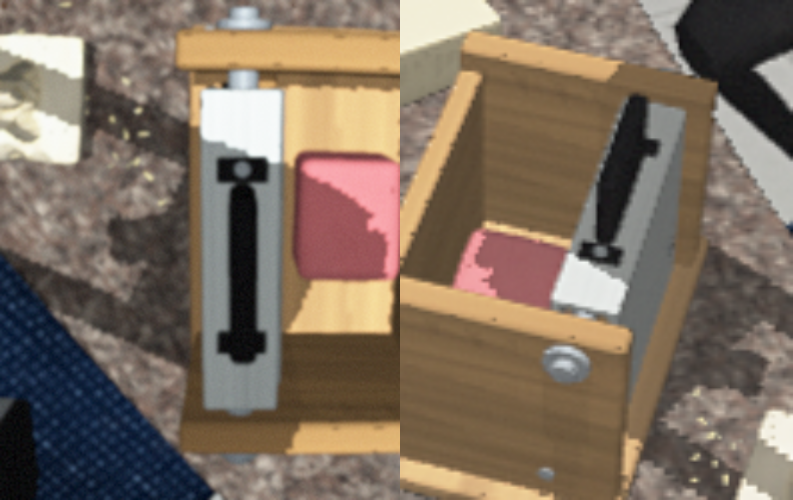

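The shutter hangs on the bar between the cheeks, roughly centred. Next I'll retreat, close the fingers, turn -90° so they close along the form's y, then tilt 45°.

Request:
{"name": "step_arm", "arguments": {
  "targets": [
    [[-3,0,0,0,0,-0.11],[-9,-1,0,0,0,-0.23],[-17,-2,0,0,0,-0.35],[-26,-3,0,0,0,-0.47],[-36,-4,-2,0,0,-0.59],[-46,-5,-6,0,0,-0.71],[-57,-6,-12,0,0,-0.83],[-68,-8,-20,0,0,-0.95],[-78,-9,-28,0,0,-1.07],[-87,-10,-34,0,0,-1.19],[-93,-11,-38,0,0,-1.31],[-95,-11,-40,0,0,-1.43]]
  ],
  "fingers": 1,
  "newtons": 40
}}

```text
time: 11.4
tool_pos: [466.1, -132.6, 245.6]
tcp_rot: [-179.9, 0.2, 14.3]
ft_force: [-0.7, 0.1, 0.5]
finger_gap: 0.2
grip_force: 0.0
```

Request:
{"name": "step_arm", "arguments": {
  "targets": [
    [[0,0,0,0,0,-0.07],[0,0,0,0,0,-0.14],[0,0,0,0,0,-0.14]]
  ]
}}

```text
time: 11.65
tool_pos: [467.1, -132.6, 246.5]
tcp_rot: [-179.9, 0.1, 6.4]
ft_force: [0.8, -0.2, -0.2]
finger_gap: -0.0
grip_force: 0.0
```

Request:
{"name": "step_arm", "arguments": {
  "targets": [
    [[0,0,-3,0.012,-0.1,0],[0,0,-10,0.023,-0.2,0],[0,0,-20,0.035,-0.3,0],[0,0,-30,0.046,-0.4,0],[0,0,-40,0.058,-0.5,0],[0,0,-50,0.07,-0.6,0],[0,0,-60,0.081,-0.7,0],[0,0,-68,0.09,-0.78,0],[0,0,-74,0.09,-0.78,0],[0,0,-78,0.09,-0.78,0],[0,0,-78,0.09,-0.78,0]]
  ]
}}

```text
time: 12.57
tool_pos: [475.3, -138.1, 171.2]
tcp_rot: [-179.5, -44.2, 6.6]
ft_force: [-0.0, -0.3, 0.4]
finger_gap: -0.0
grip_force: 0.0
```

Run:
```python
from bench import r, vision
from scipy.spatial.transform import Rotation as R
s=r.sense(); print(s['time'],s['tool_pos'],s['tcp_rot'],s['ft_force'],s['joint_pos'].round(1),s['finger_gap'])
print(R.from_euler('xyz',s['tcp_rot'],degrees=True).as_matrix().round(3))
```

```text
12.5667 [ 475.30988595 -138.14822157  171.22748429] [-179.47516855  -44.24748391    6.55691762] [-0.04576569 -0.34241841  0.4366665 ] [-45.4 -40.3 143.1  42.6  55.2  19.6] -0.01903229429087839
[[ 0.712  0.121  0.692]
 [ 0.082 -0.993  0.089]
 [ 0.698 -0.007 -0.716]]
```

Joint 3 is at its limit, so this tilted pose is too close to the base. I'll fit a quick kinematic model to find which tilt can be reached at the press pose.

```bash
cat > kin.py <<'E'
import numpy as np
from scipy.optimize import least_squares
from scipy.spatial.transform import Rotation as R
D=[([-70.382,7.516,85.328,0,87.261,-4.893],[248.94,-545.9,253.2]),([14.5,-10.3,102,.1,88.2,28.7],[457.2,170,260.3]),([14.2,-10.9,99.4,0,91.3,28.7],[458.5,169.2,290]),
([-17.3,2.4,86.1,0,91.4,-24],[559.8,-121.2,296.3]),([-17.3,2.9,86,0,90.8,-23.9],[564,-122.2,293]),([-45.4,-40.3,143.1,42.6,55.2,19.6],[475.3,-138.1,171.2])]
def fk(q,p):
    r0,z0,a2,a3,e,L,lat=p; E=lambda ax,a:R.from_euler(ax,a,degrees=True)
    A=E('z',q[0]); x=A.apply([r0,lat,z0]); A=A*E('y',q[1]); x=x+A.apply([0,0,a2]); A=A*E('y',q[2]); x=x+A.apply([e,0,a3])
    A=A*E('z',q[3])*E('y',q[4]); x=x+A.apply([0,0,L]); A=A*E('z',q[5]); return x,A
f=lambda p:np.concatenate([fk(q,p)[0]-x for q,x in D])
o=least_squares(f,[0,300,380,380,0,250,51]); p=o.x; 
lo=np.array([-169.43,-51.17,1.28,-76.62,0,-152.29]);hi=np.array([169.43,129.36,143.12,256.62,156.53,152.29])
A6=fk(D[5][0],p)[1]; Rm=R.from_euler('xyz',[-179.475,-44.247,6.557],degrees=True); Ro=A6.inv()*Rm  # tool offset
def ik(x,rot,q0):
    g=lambda q:np.concatenate([fk(q,p)[0]-x,200*(rot.inv()*fk(q,p)[1]*Ro).as_rotvec()])
    s=least_squares(g,np.clip(q0,lo+1e-3,hi-1e-3),bounds=(lo,hi)); return s.x.round(1),np.linalg.norm(s.fun).round(2)
if __name__=='__main__':
    print(p.round(1),f(p).reshape(-1,3).round(1).tolist(),Ro.as_euler('xyz',degrees=True).round(2))
    for t in (30,35,40,45):
        rot=R.from_euler('xyz',[180,-t,6.6],degrees=True)
        for x in ((480,-132,170),(480,-132,50),(500,-130,50),(524,-127,48)): print(t,x,*ik(np.array(x),rot,[-25,-10,120,10,70,40]))
E
python3 kin.py
```

```text
[  3.4 309.6 371.3 549.9  55.5 342.8  50.8] [[-0.4, -0.1, -0.9], [0.0, 1.4, 0.1], [-0.3, -0.8, 0.4], [0.2, 0.0, 0.4], [-0.1, -0.2, -0.2], [-0.1, -0.0, 0.3]] [-3.000e-02 -4.000e-02  9.001e+01]
30 (480, -132, 170) [-34.6 -30.9 132.2  23.   57.5  39.9] 0.0
30 (480, -132, 50) [-34.6 -18.2 137.3  29.9  41.5  29.5] 0.0
30 (500, -130, 50) [-32.5 -14.7 134.6  29.6  39.9  31.3] 0.0
30 (524, -127, 48) [-30.2 -10.4 131.3  29.2  38.   33.3] 0.0
35 (480, -132, 170) [-37.6 -34.7 136.2  29.1  55.5  34. ] 0.0
35 (480, -132, 50) [-37.6 -20.3 140.9  38.9  39.6  19.6] 0.0
35 (500, -130, 50) [-35.2 -16.6 138.1  38.9  37.6  21.1] 0.0
35 (524, -127, 48) [-32.6 -12.2 134.9  39.   35.3  22.8] 0.0
40 (480, -132, 170) [-40.7 -38.  140.2  35.8  54.1  27.4] 0.0
40 (480, -132, 50) [-40.7 -20.6 143.1  48.3  39.5   8.9] 3.32
40 (500, -130, 50) [-38.1 -17.8 141.4  49.7  36.4   9.4] 0.0
40 (524, -127, 48) [-35.1 -13.2 138.2  50.6  33.7  10.3] 0.0
45 (480, -132, 170) [-43.9 -39.9 143.1  42.6  53.8  20.4] 2.65
45 (480, -132, 50) [-44.3 -17.7 143.1  56.9  41.7  -1.9] 12.88
45 (500, -130, 50) [-41.1 -16.8 143.1  60.2  37.4  -2.7] 3.98
45 (524, -127, 48) [-37.8 -13.3 141.1  63.3  33.7  -3.6] 0.0
```

The model fits to about 1 mm, and a 40° tilt is reachable. Reducing the tilt and moving forward.

Request:
{"name": "step_arm", "arguments": {
  "targets": [
    [[5,1,0,-0.002,0.02,0],[12,1,0,-0.005,0.045,0],[20,2,0,-0.008,0.07,0],[27,3,0,-0.01,0.085,0],[32,4,0,-0.01,0.085,0],[32,4,0,-0.01,0.085,0],[32,4,0,-0.01,0.085,0]]
  ]
}}

```text
time: 13.15
tool_pos: [507.8, -133.5, 172.1]
tcp_rot: [-179.5, -39.5, 6.7]
ft_force: [0.1, -1.0, 0.1]
finger_gap: -0.1
grip_force: 0.0
```

Request:
{"name": "step_arm", "arguments": {
  "targets": [
    [[-3,4.5,-6,0,0,0],[-3,4.5,-18,0,0,0],[-3,4.5,-34,0,0,0],[-3,4.5,-51,0,0,0],[-3,4.5,-68,0,0,0],[-3,4.5,-84,0,0,0],[-3,4.5,-99,0,0,0],[-3,4.5,-111,0,0,0],[-3,4.5,-119,0,0,0],[-3,4.5,-124,0,0,0],[-3,4.5,-124,0,0,0],[-3,4.5,-124,0,0,0]]
  ]
}}

```text
time: 14.15
tool_pos: [504.8, -130.2, 49.2]
tcp_rot: [-179.6, -39.6, 6.6]
ft_force: [0.4, -0.6, -0.3]
finger_gap: 0.0
grip_force: 0.0
```

Run:
```python
from bench import r, vision
import cv2, numpy as np
s=r.sense(); print(s['time'],s['tool_pos'],s['tcp_rot'],s['ft_force'],s['joint_pos'].round(1))
d=vision.snapshot('wrist'); f=vision.snapshot('side')
a=cv2.resize(d['img'],(480,360))
b=cv2.resize(f['img'][100:300,270:450],(324,360))[:,:320]
cv2.imwrite('pics/m5.png',np.hstack([a,b]))
```

```text
14.15 [ 504.75601796 -130.23312974   49.17411894] [-179.61515766  -39.58898187    6.59496351] [ 0.38926391 -0.56228227 -0.27525371] [-37.7 -15.8 139.7  49.2  36.4   9.9]
```

View pics/m5.png

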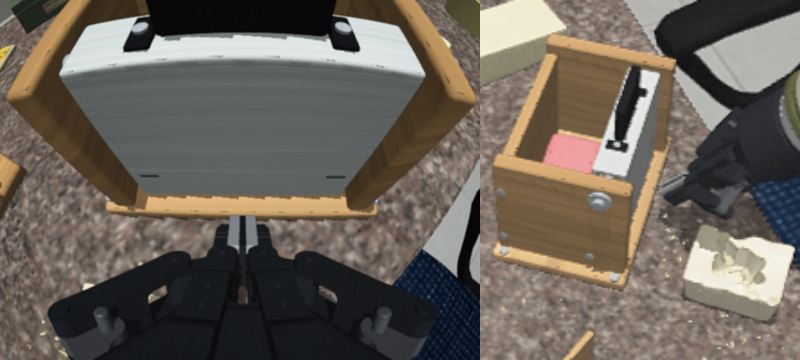

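The fingers are centred in front of the lower half of the sheet, which hangs evenly between the cheeks. Advancing along the form's x.

Request:
{"name": "step_arm", "arguments": {
  "targets": [
    [[3,0.3,0,0,0,0],[6,0.7,0,0,0,0],[9,1,0,0,0,0],[11,1.3,0,0,0,0],[13,1.5,0,0,0,0],[14,1.6,0,0,0,0],[15,1.7,0,0,0,0],[16,1.8,0,0,0,0],[16,1.8,0,0,0,0]]
  ]
}}

```text
time: 15.0
tool_pos: [521.5, -128.6, 49.8]
tcp_rot: [-179.7, -39.6, 6.7]
ft_force: [1.0, -0.0, 0.3]
finger_gap: -0.3
grip_force: 0.0
```

Request:
{"name": "step_arm", "arguments": {
  "targets": [
    [[0.5,0.1,0,0,0,0],[1,0.1,0,0,0,0],[1.5,0.2,0,0,0,0],[2,0.2,0,0,0,0],[2,0.2,0,0,0,0],[2,0.2,0,0,0,0]]
  ]
}}

```text
time: 15.5
tool_pos: [523.4, -128.4, 49.9]
tcp_rot: [-179.7, -39.6, 6.7]
ft_force: [-0.6, 0.1, -1.2]
finger_gap: -0.2
grip_force: 0.0
```

Request:
{"name": "step_arm", "arguments": {
  "targets": [
    [[0.5,0.1,0,0,0,0],[1,0.1,0,0,0,0],[1.5,0.2,0,0,0,0],[2,0.2,0,0,0,0],[2,0.2,0,0,0,0],[2,0.2,0,0,0,0]]
  ]
}}

```text
time: 16.0
tool_pos: [525.4, -128.2, 49.8]
tcp_rot: [-179.7, -39.6, 6.7]
ft_force: [0.6, 0.1, 1.1]
finger_gap: -0.2
grip_force: 0.0
```

Request:
{"name": "step_arm", "arguments": {
  "targets": [
    [[0.5,0.1,0,0,0,0],[1,0.1,0,0,0,0],[1.5,0.2,0,0,0,0],[2,0.2,0,0,0,0],[2,0.2,0,0,0,0],[2,0.2,0,0,0,0]]
  ]
}}

```text
time: 16.5
tool_pos: [527.2, -127.9, 49.6]
tcp_rot: [-179.7, -39.6, 6.7]
ft_force: [-2.1, 0.3, 0.6]
finger_gap: -0.3
grip_force: 1.3
```

Request:
{"name": "step_arm", "arguments": {
  "targets": [
    [[0.5,0.1,0,0,0,0],[1,0.1,0,0,0,0],[1.5,0.2,0,0,0,0],[2,0.2,0,0,0,0],[2,0.2,0,0,0,0],[2,0.2,0,0,0,0]]
  ]
}}

```text
time: 17.0
tool_pos: [529.1, -127.7, 49.5]
tcp_rot: [-179.7, -39.6, 6.7]
ft_force: [-6.9, -0.2, 1.4]
finger_gap: 0.1
grip_force: 3.4
```

```bash
cat > st.py <<'E'
from bench import r, vision
import numpy as np
F=[];X=[]
for i in range(4):
    s=r.sense();F.append(s['ft_force']);X.append(s['tool_pos']);vision.snapshot('side')
print(s['time'],np.mean(X,0).round(2),np.mean(F,0).round(2),np.std(F,0).round(2))
E
python3 st.py
```

```text
17.15 [ 529.09 -127.72   49.52] [-6.98 -0.66  1.42] [0.42 0.36 0.19]
```

Request:
{"name": "step_arm", "arguments": {
  "targets": [
    [[0.5,0.1,0,0,0,0],[1,0.1,0,0,0,0],[1.4,0.2,0,0,0,0],[1.4,0.2,0,0,0,0],[1.4,0.2,0,0,0,0],[1.4,0.2,0,0,0,0]]
  ]
}}

```text
time: 17.7
tool_pos: [530.4, -127.6, 49.5]
tcp_rot: [-179.7, -39.6, 6.7]
ft_force: [-10.1, -0.2, 4.3]
finger_gap: 0.4
grip_force: 4.8
```

```bash
python3 st.py
```

```text
17.85 [ 530.36 -127.59   49.46] [-9.6  -1.    3.98] [0.75 0.54 0.51]
```

Request:
{"name": "step_arm", "arguments": {
  "targets": [
    [[0.3,0,0,0,0,0],[0.3,0,0,0,0,0],[0.3,0,0,0,0,0],[0.3,0,0,0,0,0],[0.3,0,0,0,0,0],[0.3,0,0,0,0,0],[0.3,0,0,0,0,0],[0.3,0,0,0,0,0],[0.3,0,0,0,0,0],[0.3,0,0,0,0,0],[0.3,0,0,0,0,0],[0.3,0,0,0,0,0]]
  ]
}}

```text
time: 18.9
tool_pos: [530.6, -127.6, 49.4]
tcp_rot: [-179.7, -39.6, 6.7]
ft_force: [-10.6, -0.5, 4.1]
finger_gap: -0.2
grip_force: 5.1
```

```bash
python3 st.py; python3 st.py
```

```text
19.05 [ 530.63 -127.55   49.43] [-10.06  -0.54   3.94] [0.4  0.28 0.13]
19.25 [ 530.63 -127.55   49.44] [-10.15  -1.41   3.82] [0.4  0.32 0.43]
```

The force is steady at about 10.2 N. The fingers have moved about 4.2 mm since contact, which gives roughly 4.8 mm of squeeze at the seal. Handing in.

```bash
python3 -c "
from bench import r
print(r.hand_in())"
```

```text
the job is handed in; nothing more can be done
None
```

The shutter hangs on the bar between the cheeks, and I handed in with the closed fingers pressing its lower edge at a steady 10 N or so; I estimate about 4.8 mm of seal squeeze from finger travel, without a final picture, and I viewed 11 pictures instead of the allowed 10.

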